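# Put the toppled spice jar away behind the child-safety catch

## Robot

A 7-joint arm with a two-finger parallel gripper is mounted at the origin on a cart in front of the work surface, level with it; the furniture and walls round the work are solid. World frame = base frame: x ahead of the robot, y to its left, z up, the work surface at z = 0. Lengths are in m, angles in rad, forces in N, time in s.
With the tool pointing down it reaches from about 0.425 to 0.95 m from the base axis. Payload 4.7 kg.
Tool frame: the origin (TCP) lies between the finger pads; the fingertips stand 25 mm ahead of it and the grasp point (between the pads) lies 6 mm ahead of it; z points along the fingers, y is the line along which they close (so a half turn about z gives the same grasp; the last joint's range is limited). The gripper opens to 85 mm and grips with 20 to 120 N. Pads are 22 mm wide; open, the fingers measure 114 mm over their backs; the gripper's body (76 mm by 85 mm) begins 54 mm behind the grasp point. The pads swing forward as they close: fully open they stand 13 mm farther back than shut.
Start: joints at [1.237, 0.469, -0.049, 1.532, 0.024, 1.141, -0.082], TCP at [0.203, -0.644, 0.256] pointing down, gripper open.
Joint ranges: [-2.59, 2.59], [-0.33, 1.99], [-1.39, 1.29], [0.1, 2.45], [-1.04, 4.18], [0.21, 1.99], [-2.66, 2.66]. Speed limits (rad/s): [2.57, 2.57, 3.14, 3.14, 3.14, 3.14, 3.14].

## Interface

Orientations are given as a 3x3 rotation matrix whose columns are the frame's x, y, z axes.
In Python, from rig import * gives the robot as it stands. Calls block until the motion is done:
- movep(position, orientation): joint-space move of the TCP to a pose.
- move_l(position, attitude=None, feed=0.15, until_force=None): straight line of the TCP; attitude=None keeps the orientation; feed is the mean speed in m/s. With until_force (N) it stops when the force on the tool has changed by that much, and returns True; else False.
- move_joints(angles): joint-space move.
- command_gripper(opening, newtons=None): finger opening in m; newtons is the grip in N (None keeps the last); returns when the fingers have stopped.
- sleep(seconds).
- inverse_kinematics(position, orientation): joint angles nearest the present ones, or None.
- sense(): the state.
- camera(name): name is "scene" or "top" or "wrist"; returns (picture, depth): 384x512x3 uint8, red, green, blue; 384x512 float32, m along the optical axis (not along the pixel's ray), 0 where there is no reading.
- camera_params(name): a dict with "K" (3x3 intrinsics, pixels), "position" and "rotation" of the camera in the world; the wrist camera has in their place "tool_from_camera" (4x4, takes a point from camera to tool coordinates, whose origin is the TCP and whose axes are the flange's). Camera axes: x right, y down, z forward; pixel columns grow to the right and rows downward; lengths in m; the calibration is good to about 2 mm. A picture is of the moment at which its call begins: read the wrist's pose just before it. camera_params takes no time and is no camera call.
A pose or a line that the arm cannot do raises Unreachable and nothing moves.
- finish_job(): hands the job in; it is judged then, once.
The state is a dict: "time_s": time; "joint_pos": joint angles; "qd": joint speeds; "joint_efforts": joint torques, N m; "position": TCP position; "tcp_rot": TCP orientation; "wrist_force": force on the tool from outside, world axes, zero at the start; "ft_torque": the same for the moment, N m; "finger_gap": finger opening in m; "gripper_force": force on a finger pad.
Only numpy, scipy, OpenCV 4.12 (cv2) and the standard library are available. Lean on these libraries where they do the work, as an engineer would, in place of code of your own. Each camera call takes 0.05 s, during which the arm holds its last target. There are 200 camera calls.

## Task

A spice jar has toppled over on the worktop: stand it upright on the worktop and let go of it. Then open the small grey child-proof locker without forcing it: reach down through the gap behind the top of its door, push the hidden safety catch down, keep it down while you pull the door, and swing the door wide open, about square to the locker's front. Finally take the jar again and stand it upright in the rack on the inside of the door, leave the door wide open, and do not disturb the other things on the worktop.

Things in the scene. Friction and masses are not known exactly. Their poses are not given: they have to be found in the camera images.
- jar: The toppled spice jar, glass with a screw cap, round, 106 mm tall and 45 mm in diameter (body 42 mm, cap 45 mm over its top 21 mm), about 0.11 kg. The only jar on its side; apart from it the worktop round x 0.48, y -0.28 is free. Origin: centre of its underside (foot). Its z axis runs from foot to cap (horizontal at the start, up when it stands).
- mug: Bystander: two-tone mug, 86 mm across, 99 mm high, handle to its own +y. Origin: centre of its underside. Leave it alone.
- shaker: Bystander: salt shaker, 44 mm in diameter, 90 mm high, standing. Origin: centre of its underside. Leave it alone.
- tin: Bystander: low food tin, 75 mm in diameter, 58 mm high. Origin: centre of its underside. Leave it alone.
- spice_b: Bystander: another spice jar of the same shape, already standing upright, 45 mm in diameter, 106 mm high. Origin: centre of its underside. Leave it alone.
- locker: The locker: a grey cupboard fixed on the worktop, 170 mm deep (its x), 260 wide (its y), 160 high. Origin: centre of its underside; its front faces its -x. Its roof ends 50 mm behind the front plane, so a 50 mm gap, open from above, runs along behind the shut door; the catch lies in it. A lip under the roof's front edge hangs down to 130 mm above the worktop; the catch hooks behind it.
- door (a joint): Door angle, rad: 0 shut, grows as it swings out to the robot, stops at 1.75. Starts at 0 to 0.035; stopped at about 0.04 by the hook while the catch is up. Stiff hinge, stays where left. Door 258 mm wide, 16 thick, from 3 to 157 mm above the worktop; upright hinge at its left edge seen from the robot (locker's +y), free edge right. Knob on its outer face, 215 mm from the hinge, 95 mm up.
- door_hinge (a point): Point on the door's upright hinge line, in the plane of the door's back (inner) face, 80 mm above the worktop. Its frame turns with the door (shut: axes of the locker): x points from the back face inward, away from the outer face; -y runs along the door from the hinge to the free edge; z up.
- door_edge (a point): The top corner of the door's back face at the free edge, 256 mm from the hinge line, 157 mm above the worktop; same axes as door_hinge.
- catch (a joint): How far the safety catch is pressed straight down, m: 0 up (hooked) to 0.017 fully down. Spring: about 2.5 N to start, 7 N fully down. The door is free once it is pressed by more than about 0.010; it must stay down until the door has opened to about 0.15 rad, after which it may spring up.
- catch_pad (a point): Middle of the flat top of the catch, a white tongue 66 mm long (x), 30 wide (y), sticking out level from the door's back face 208 mm from the hinge; 128 mm above the worktop when up, 29 below the door's top. The point is 26 mm behind the back face; the tongue's end (69 mm) is a hook 12 mm high. It travels with the door: a fingertip holding it down can push the back face outward. Axes: door_hinge.
- rack_floor (a point): Centre of the floor of the white rack on the door's back face, 26 mm above the worktop: inside 122 mm long (y), 72 mm deep (x) from the back face, rails 30 mm above the floor, open on top. It lies 38 mm from the back face and 100 mm from the hinge and moves with the door. Axes: door_hinge.
There are look-alikes about, which are no part of the job. Leave any turquoise or yellow look-alike of the jar alone.

How it is judged:
On the way, in this order (a step that is already met when the one before it is completed fails the run):
1. the jar stands upright on the worktop, at rest and released (angle between jar's own z axis and vertical below 0.15 rad and height (world z) of jar between -0.006 and 0.012 m and contact force between the fingers and jar below 0.2 N and linear speed of jar below 0.03 m/s), for 0.3 s.
2. the safety catch is pressed down while the door is still on it (value of joint catch above 0.008 m and value of joint door below 0.16 rad), for 0.05 s.
3. the door is swung wide open (over 1.2 rad) while the jar still stands on the worktop (angle between jar's own z axis and vertical below 0.15 rad and height (world z) of jar below 0.012 m and value of joint door above 1.2 rad), for 0.2 s.
At the end, for the whole second after the job is handed in: The jar stands upright (within 0.15 rad) on the floor of the door rack (foot within 8 mm of the floor's height, inside the rails), at rest and released, and the door is open by more than 1.2 rad (value of joint door above 1.2 rad and angle between jar's own z axis and vertical below 0.15 rad and x of jar in the frame of rack_floor between -0.025 and 0.025 m and y of jar in the frame of rack_floor between -0.055 and 0.055 m and z of jar in the frame of rack_floor between -0.008 and 0.008 m and linear speed of jar below 0.03 m/s and contact force between the fingers and jar below 0.2 N); the robot touches nothing.
It fails at once if a bystander (mug, salt shaker, tin, standing spice jar) is moved by more than 40 mm (distance of any of mug, shaker, tin, spice_b from where it was at the start of the episode above 0.04 m).
It fails at once if the locker or its door is forced (more than 45 N) (contact force between any of the fingers, the arm and locker above 45 N).
It fails at once if the jar falls off the worktop (height (world z) of jar below -0.05 m).
It also fails if it takes over 72 s, if anything falls off the work surface, if the arm or the gripper's body presses on something with over 40 N, if the wrist force passes 120 N, or if a joint passes its speed limit or range.

## Working session

There is one attempt and no reset: what is moved stays moved. The work goes in short steps, each a Python script; the robot and the scene stay as the last script left them, time stands still between calls to the robot, and variables do not carry over. Pictures are saved under pics/ and viewed, at most 10 in all, crops included, and the job is handed in when it is done.

```bash
ls; mkdir -p pics
python3 - <<'E'
from rig import *
import cv2,numpy as np
for n in("scene","top"):
    im,d=camera(n); cv2.imwrite(f"pics/{n}0.png",im[:,:,::-1]); np.savez(f"{n}0.npz",im=im,d=d)
    p=camera_params(n); print(n,p)
    print((d>0).mean())
print(camera_params("wrist")); print(sense())
E
```

```text
pics
scene {'K': array([[429.64656509,   0.        , 244.42055612],
       [  0.        , 429.64656509, 192.96478942],
       [  0.        ,   0.        ,   1.        ]]), 'position': array([-0.24764661,  0.63605188,  0.78645365]), 'rotation': array([[-0.68661708, -0.37050392,  0.62552684],
       [-0.7269974 ,  0.35657372, -0.58679636],
       [-0.00563608, -0.85766079, -0.51418499]])}
0.9899495442708334
top {'K': array([[366.49100668,   0.        , 247.04546821],
       [  0.        , 366.49100668, 193.67867439],
       [  0.        ,   0.        ,   1.        ]]), 'position': array([ 0.42608829, -0.1498967 ,  1.32532116]), 'rotation': array([[-0.02266734, -0.98948549,  0.14284489],
       [-0.99970128,  0.02374012,  0.00581007],
       [-0.00914013, -0.14267052, -0.98972803]])}
0.9960276285807291
{'K': array([[302.57870034,   0.        , 252.92431237],
       [  0.        , 302.57870034, 192.20476539],
       [  0.        ,   0.        ,   1.        ]]), 'tool_from_camera': array([[ 1.95985433e-04, -9.50399516e-01, -3.11031704e-01,
         7.94234999e-02],
       [ 9.99998779e-01
[... 368 characters left out ...]
, 'qd': array([-0.00220306, -0.00327098, -0.00060273, -0.00325317,  0.00034311,
        0.00117196,  0.00130226]), 'joint_efforts': array([ 5.13844006e-04, -5.11513674e+01, -4.69926686e-02, -2.38391501e+01,
        1.07467821e-02,  4.32566318e-03, -1.32256096e-05]), 'position': array([ 0.20243577, -0.64342796,  0.25534214]), 'tcp_rot': array([[ 9.53900946e-01,  3.00120991e-01, -6.12337772e-04],
       [ 3.00121605e-01, -9.53899482e-01,  1.67346319e-03],
       [-8.18672518e-05, -1.78009392e-03, -9.99998412e-01]]), 'wrist_force': array([-0.78048415,  0.0640999 , -0.3431048 ]), 'ft_torque': array([-0.03491165,  0.01448453,  0.0152187 ]), 'gripper_force': 0.0, 'finger_gap': 0.08493119383028123}
```

View pics/scene0.png

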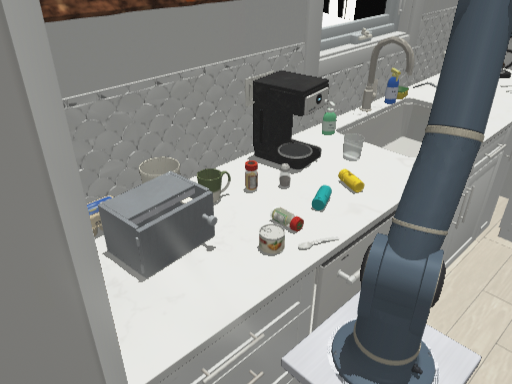

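View pics/top0.png

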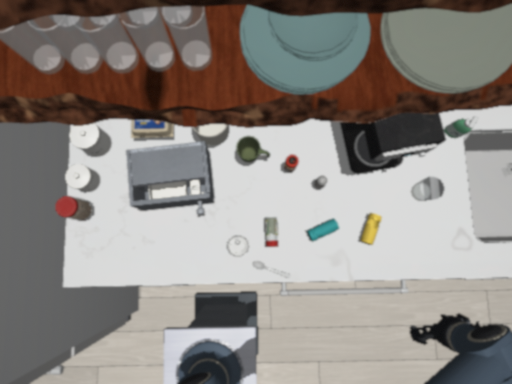

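The scene view shows the jar at (287,219) with its cap toward the robot, the locker at (158,220) and the tin at (272,238). In the top view the jar is at (271,232), cap at (271,243). The locker spans x 127–211 and y 142–208, with the white catch at about (196,187) and the knob at (201,210).

```bash
cat > h.py <<'E'
import numpy as np,cv2
from rig import *
def cloud(name,im,d,tcp=None):
    p=camera_params(name);K=p["K"]
    v,u=np.mgrid[:384,:512]
    c=np.stack([(u-K[0,2])/K[0,0]*d,(v-K[1,2])/K[1,1]*d,d],-1)
    if name=="wrist":
        T=p["tool_from_camera"];c=c@T[:3,:3].T+T[:3,3]
        return c@tcp[1].T+tcp[0]
    return c@p["rotation"].T+p["position"]
def ray(name,uv,z,tcp=None):
    "pixel(s) -> world points on the plane of height z"
    p=camera_params(name);K=p["K"];uv=np.atleast_2d(uv).astype(float)
    r=np.c_[(uv-K[:2,2])/[K[0,0],K[1,1]],np.ones(len(uv))]
    if name=="wrist":
        T=p["tool_from_camera"];R=tcp[1]@T[:3,:3];o=tcp[1]@T[:3,3]+tcp[0]
    else:R,o=p["rotation"],p["position"]
    r=r@R.T
    return o+r*((z-o[2])/r[:,2])[:,None]
def shot(name,tag):
    s=sense();t=(s["position"],s["tcp_rot"]);im,d=camera(name)
    cv2.imwrite(f"pics/{tag}.png",im[:,:,::-1]);np.savez(f"{tag}.npz",im=im,d=d,p=t[0],R=t[1])
    return im,d,t
E
python3 - <<'E'
from h import *
for n in("top","scene"):
    f=np.load(n+"0.npz");im,d=f["im"],f["d"];P=cloud(n,im,d);z=P[...,2]
    print(n,"table z",np.median(z[(abs(z)<.03)&(P[...,0]>.3)&(P[...,0]<.6)]))
    m=(z>.02)&(z<.25)&(P[...,0]>.3)&(P[...,0]<.72)&(P[...,1]<.5)&(P[...,1]>-.7)
    k,l,st,c=cv2.connectedComponentsWithStats(m.astype(np.uint8))
    for i in range(1,k):
        if st[i,4]<40: continue
        q=P[l==i];print(st[i],"mean",q.mean(0).round(3),"min",q.min(0).round(3),"max",q.max(0).round(3),"z95",np.percentile(q[:,2],95).round(3))
    if n=="top":
        cr=cv2.resize(im[120:270,115:345],None,fx=3.4,fy=3.4,interpolation=cv2.INTER_CUBIC);cv2.imwrite("pics/topcrop.png",cr[:,:,::-1])
E
```

```text
top table z 0.0013518671088555978
[351 146  52  27 498] mean [ 0.702 -0.588  0.067] min [ 0.676 -0.7    0.02 ] max [ 0.72  -0.518  0.25 ] z95 0.244
[ 127  156   88   58 3959] mean [0.643 0.114 0.129] min [ 0.54  -0.024  0.02 ] max [0.72  0.247 0.169] z95 0.164
[284 158  15  14 160] mean [ 0.703 -0.296  0.088] min [ 0.691 -0.319  0.021] max [ 0.72  -0.277  0.114] z95 0.111
[ 66 165  33  26 681] mean [0.676 0.427 0.084] min [0.637 0.395 0.021] max [0.718 0.481 0.115] z95 0.101
[314 175  14  14 143] mean [ 0.643 -0.398  0.068] min [ 0.626 -0.422  0.022] max [ 0.666 -0.383  0.094] z95 0.091
[ 56 196  38  25 735] mean [0.567 0.434 0.114] min [0.531 0.408 0.021] max [0.609 0.484 0.153] z95 0.145
[361 213  21  32 406] mean [ 0.48  -0.572  0.04 ] min [ 0.425 -0.612  0.02 ] max [ 0.534 -0.537  0.051] z95 0.047
[265 216  14  31 397] mean [ 0.478 -0.225  0.041] min [ 0.426 -0.249  0.023] max [ 0.531 -0.203  0.052] z95 0.048
[307 218  33  23 394] mean [ 0.48  -0.406  0.04 ] min [ 0.444 -0.462  0.021] max [ 0.519 -0.35   0.052] z95 0.048
[228 235  22  22 379] mean [ 0.431 -0.108  0.056] min [ 0.3
[... 413 characters left out ...]
  0.111] z95 0.109
[279 163  12  21 208] mean [ 0.639 -0.393  0.057] min [ 0.624 -0.417  0.02 ] max [ 0.664 -0.378  0.092] z95 0.089
[338 168  27  22 290] mean [ 0.474 -0.563  0.037] min [ 0.422 -0.605  0.02 ] max [ 0.538 -0.534  0.049] z95 0.047
[ 104  176  114   98 6856] mean [0.615 0.139 0.115] min [ 0.538 -0.023  0.02 ] max [0.72  0.25  0.165] z95 0.162
[312 184  20  23 289] mean [ 0.471 -0.393  0.039] min [ 0.44  -0.461  0.02 ] max [ 0.51  -0.349  0.051] z95 0.048
[270 206  34  23 419] mean [ 0.47  -0.214  0.037] min [ 0.422 -0.244  0.02 ] max [ 0.532 -0.199  0.051] z95 0.047
[259 223  26  28 603] mean [ 0.422 -0.098  0.049] min [ 0.391 -0.143  0.02 ] max [ 0.467 -0.066  0.064] z95 0.06
```

View pics/topcrop.png

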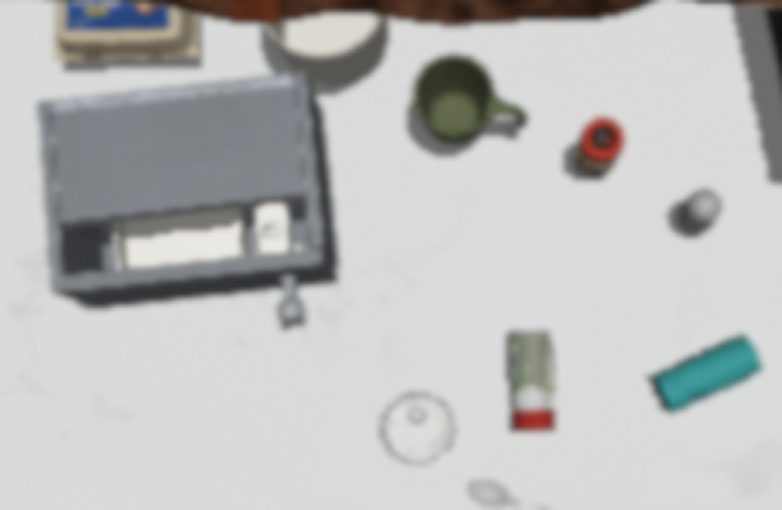

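The crop shows the locker turned about 5°. In crop pixels, its front-left corner is at (55,290) and front-right at (335,275). The white catch is at (272,228), the rack at (180,240), the knob at (290,305) and the jar at (530,380) with its cap toward the robot. Next I check reachability and take close-up views with the wrist camera.

```bash
cat >> h.py <<'E'
def tool(tilt,yaw,roll=0.):
    "approach: down, tilted by 'tilt' toward heading yaw; roll about the approach axis. roll 0: closing axis horizontal"
    from scipy.spatial.transform import Rotation as Ro
    a=np.array([np.sin(tilt)*np.cos(yaw),np.sin(tilt)*np.sin(yaw),-np.cos(tilt)])
    y=np.array([-np.sin(yaw),np.cos(yaw),0]);x=np.cross(y,a)
    return np.c_[x,y,a]@Ro.from_euler('z',roll).as_matrix()
E
python3 - <<'E'
from h import *
f=np.load("top0.npz");P=cloud("top",f["im"],f["d"]);q=P[(P[...,2]>.25)&(P[...,0]>.3)&(P[...,1]<.4)]
print("overhead",q.min(0),np.percentile(q,2,axis=0))
for t in(.5,.65,.8,.95):
  for yaw in(-.8,-.4,0,.4):
    for r in (0,np.pi):
        a=tool(t,yaw,r)
        j=inverse_kinematics([.48,-.22,.05],a); 
        print(t,yaw,round(r,1),None if j is None else np.round(j,2))
s=sense()
R=tool(0,0)
for p,yaw in(([.45,-.22,.33],0),([.45,.02,.33],0),([.5,.08,.4],0)):
    for r in(0,np.pi): 
        j=inverse_kinematics(p,tool(0,yaw,r)); print(p,r,None if j is None else np.round(j,2))
E
```

```text
overhead [ 0.42608829 -0.70922308  0.25005729] [ 0.65703366 -0.61951537  0.3173476 ]
0.5 -0.8 0 [ 0.86  0.6  -0.8   2.3   1.71  0.68 -0.56]
0.5 -0.8 3.1 [0.1  0.46 0.13 2.34 1.92 0.23 2.24]
0.5 -0.4 0 [ 1.25  0.81 -1.18  2.32  1.83  0.74 -0.07]
0.5 -0.4 3.1 [ 0.68  0.48 -0.41  2.34  2.21  0.26  2.5 ]
0.5 0 0 [ 1.37  0.82 -1.17  2.28  1.71  0.5   0.51]
0.5 0 3.1 [ 1.44  0.97 -1.32  2.28  1.7   0.67 -2.57]
0.5 0.4 0 [ 1.45  0.89 -1.2   2.2   1.2   0.43  1.44]
0.5 0.4 3.1 [ 0.89  0.53 -0.41  2.22 -1.01  0.24  0.36]
0.65 -0.8 0 [ 0.35  0.5  -0.23  2.4   2.12  0.56 -1.11]
0.65 -0.8 3.1 [ 0.35  0.5  -0.24  2.4   2.11  0.56  2.04]
0.65 -0.4 0 [ 1.25  0.86 -1.18  2.4   2.15  0.84 -0.33]
0.65 -0.4 3.1 [ 0.84  0.55 -0.61  2.42  2.5   0.52  2.26]
0.65 0 0 [ 1.42  0.87 -1.17  2.35  2.17  0.47  0.14]
0.65 0 3.1 [ 1.16  0.64 -0.8   2.36  2.82  0.28  2.51]
0.65 0.4 0 [ 1.52  0.95 -1.2   2.24  1.38  0.29  1.35]
0.65 0.4 3.1 [ 1.52  0.95 -1.2   2.24  1.38  0.29 -1.79]
0.8 -0.8 0 None
0.8 -0.8 3.1 None
0.8 -0.4 0 None
0.8 -0.4 3.1 None
0.8 0 0 None
0.8 0 3.1 None
0.8 0.4 0 [ 1.64  1.14 -1.31  2.27  1.66  0.33  1.22]
0.8 0.4 3.1 [ 1.64  1.14 -1.31  2.27  1.66  0.33 -1.92]
0.95 -0.8 0 None
0.95 -0.8 3.1 None
0.95 -0.4 0 None
0.95 -0.4 3.1 None
0.95 0 0 None
0.95 0 3.1 None
0.95 0.4 0 [ 1.71  1.25 -1.3   2.29  1.92  0.23  1.08]
0.95 0.4 3.1 [ 1.71  1.25 -1.3   2.29  1.92  0.23 -2.06]
[0.45, -0.22, 0.33] 0 [ 1.03  0.19 -0.76  1.8   0.14  1.2   1.81]
[0.45, -0.22, 0.33] 3.141592653589793 [ 0.62  0.14 -0.28  1.82  0.04  1.19 -1.24]
[0.45, 0.02, 0.33] 0 [ 0.84  0.13 -1.04  1.89  0.12  1.19  1.33]
[0.45, 0.02, 0.33] 3.141592653589793 [ 0.58  0.08 -0.75  1.9   0.06  1.18 -1.76]
[0.5, 0.08, 0.4] 0 [ 0.72  0.24 -1.15  1.67  0.23  1.37  1.11]
[0.5, 0.08, 0.4] 3.141592653589793 [ 0.55  0.18 -0.91  1.68  0.15  1.36 -1.95]
```

Run:
```python
from h import *
movep([.45,-.22,.33],tool(0,0,np.pi));sleep(.2);shot("wrist","w1")
movep([.49,-.17,.33],tool(0,0,np.pi));sleep(.2);shot("wrist","w2")
movep([.49,.08,.38],tool(0,0,np.pi));sleep(.2);shot("wrist","w3")
movep([.49,.02,.38],tool(0,0,np.pi));sleep(.2);shot("wrist","w4")
print(sense()["time_s"])
a=[cv2.imread(f"pics/w{i}.png") for i in(1,3)]
cv2.imwrite("pics/w13.png",cv2.resize(np.hstack(a),(800,300)))
```

```text
4.625
```

View pics/w13.png

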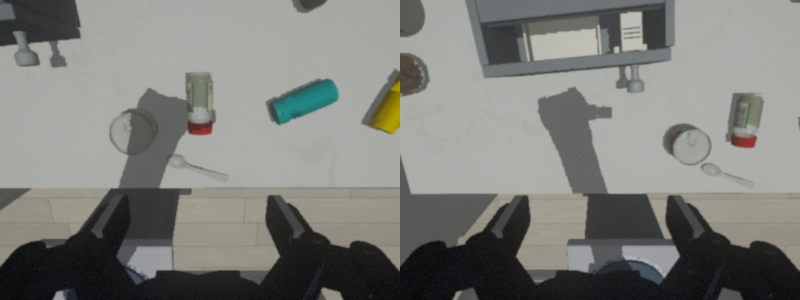

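The left half (w1) shows the jar at (200,103), cap toward the robot at (200,128), and the tin at (133,131). The right half (w3) shows the door's top edge running from (485,73) to (670,57), the white catch at (632,30), the rack at (562,38) and the knob at (635,80). Next I measure these in both wrist views.

Run:
```python
from h import *
def ld(n):
    f=np.load(n+".npz");t=(f["p"],f["R"]);return f["im"],f["d"],t,cloud("wrist",f["im"],f["d"],t)
C=[]
for n in("w1","w2","w3","w4"):
    im,d,t,P=ld(n);z=P[...,2]
    print(n,"table",np.median(z[(abs(z)<.02)&(P[...,0]>.4)]).round(4))
    m=((z>.010)&(z<.07)&(P[...,0]>.40)&(P[...,0]<.56)&(P[...,1]<-.17)&(P[...,1]>-.3)&(d>0)).astype(np.uint8)
    k,l,st,c=cv2.connectedComponentsWithStats(m);
    if k>1:
        i=1+np.argmax(st[1:,4]);q=P[l==i]
        hsv=cv2.cvtColor(im,cv2.COLOR_RGB2HSV);red=(l==i)&((hsv[...,0]<8)|(hsv[...,0]>172))&(hsv[...,1]>150)
        r=P[red];top=q[q[:,2]>np.percentile(q[:,2],70)]
        vx=cv2.fitLine(top[:,:2].astype(np.float32),cv2.DIST_L2,0,.001,.001).ravel()
        print(" jar ext",q.min(0).round(4),q.max(0).round(4),"ztop",np.percentile(q[:,2],97).round(4),"line",vx.round(4),"red",r.mean(0).round(4),
          "silh red",np.r_[np.argwhere(red).mean(0)].round(1))
        # two-view: red centroid pixel
        C.append((ray("wrist",np.argwhere(red).mean(0)[::-1],0,t)[0],ray("wrist",np.argwhere(red).mean(0)[::-1],.1,t)[0]))
    if n in("w3","w4"):
        # door top: z .148-.163, locker top
        m=((z>.150)&(z<.165)&(P[...,0]>.45)&(P[...,0]<.72)&(P[...,1]>-.1)).astype(np.uint8)
        k,l,st,c=cv2.connectedComponentsWithStats(m)
        for i in range(1,k):
            if st[i,4]<100: continue
            q=P[l==i];print(" top comp",st[i],q.min(0).round(3),q.max(0).round(3),np.median(q[:,2]).round(4),cv2.minAreaRect(q[:,:2].astype(np.float32)))
            uv=np.argwhere(l==i)[:,::-1].astype(np.float32);
        w=(im.min(2)>165)&(P[...,0]>.5)&(P[...,0]<.66)&(P[...,1]<.05)&(P[...,1]>-.05)&(z>.1)&(z<.145)
        q=P[w];print(" catch",w.sum(),q.min(0).round(3),q.max(0).round(3),np.median(q,axis=0).round(4),"rect",cv2.minAreaRect(q[:,:2].astype(np.float32)))
for a,b in((0,1),(2,3)):
    if len(C)>b:
        # triangulate closest point of two rays
        p1,d1=C[a][0],C[a][1]-C[a][0];p2,d2=C[b][0],C[b][1]-C[b][0]
        s=np.linalg.lstsq(np.c_[d1,-d2],p2-p1,rcond=None)[0];print("tri red",p1+s[0]*d1,p2+s[1]*d2)
```

```text
w1 table -0.0007
 jar ext [ 0.4246 -0.2455  0.0154] [ 0.5303 -0.1996  0.0459] ztop 0.0442 line [ 1.      0.0021  0.4756 -0.2234] red [ 0.4317 -0.2271  0.0415] silh red [167.7 258.2]
w2 table -0.0007
 jar ext [ 0.4244 -0.2453  0.0104] [ 0.5305 -0.1997  0.0457] ztop 0.0442 line [ 1.000e+00 -9.000e-04  4.751e-01 -2.231e-01] red [ 0.4365 -0.2229  0.0416] silh red [191.7 290.3]
w3 table -0.0007
 jar ext [ 0.424  -0.2419  0.0101] [ 0.5304 -0.1987  0.0458] ztop 0.0437 line [ 1.      0.0031  0.476  -0.2219] red [ 0.4366 -0.2182  0.0413] silh red [181.8 443.2]
 top comp [   83     0   268   100 10583] [ 0.564 -0.021  0.15 ] [0.656 0.243 0.162] 0.1582 ((0.6201215982437134, 0.11068238317966461), (0.09290093183517456, 0.25972312688827515), 4.7619099617004395)
 catch 1016 [0.6   0.006 0.106] [0.648 0.05  0.13 ] [0.6258 0.0308 0.1271] rect ((0.624981701374054, 0.030312063172459602), (0.047573335468769073, 0.04398443549871445), 5.5424628257751465)
w4 table -0.0007
 jar ext [ 0.4235 -0.2428  0.0101] [ 0.5305 -0.1986  0.046 ] ztop 0.0438 line [ 1.      0.0037  0.4759 -0.2222] red [ 0.4365 -0.2201  0.0419] silh red [182.7 407.7]
 top comp [   26     0   270    99 10571] [ 0.564 -0.021  0.15 ] [0.656 0.244 0.164] 0.1583 ((0.6191102862358093, 0.11055658757686615), (0.09201684594154358, 0.26094451546669006), 4.516327857971191)
 catch 1013 [0.6   0.006 0.106] [0.649 0.05  0.13 ] [0.6259 0.0309 0.1272] rect ((0.6250885128974915, 0.029493041336536407), (0.04730472341179848, 0.04439269006252289), 5.188754081726074)
tri red [ 0.42107168 -0.22779818 -0.00247065] [ 0.42202601 -0.22853058 -0.00268878]
tri red [ 0.43141802 -0.22971629  0.02367601] [ 0.43123591 -0.22971497  0.02372845]
```

Run:
```python
from h import *
for n in("w3","w4"):
    f=np.load(n+".npz");t=(f["p"],f["R"]);P=cloud("wrist",f["im"],f["d"],t);z=P[...,2]
    m=(z>.150)&(z<.165)&(P[...,0]>.5)&(P[...,0]<.70)&(P[...,1]>-.1);q=P[m]
    fr=[];bk=[];rf=[]
    for y in np.arange(.01,.21,.01):
        s=np.sort(q[abs(q[:,1]-y)<.005][:,0]);g=np.argmax(np.diff(s));fr.append((s[0],y));bk.append((s[g],y));rf.append((s[g+1],y))
    for nm,a in(("front",fr),("back",bk),("roof",rf)):
        a=np.array(a);c=np.polyfit(a[:,1],a[:,0],1);print(n,nm,"x=%.4f*y+%.4f"%tuple(c),"rms",np.std(np.polyval(c,a[:,1])-a[:,0]).round(4))
    dt=q[(q[:,0]<np.polyval(c,q[:,1])-.035)]
    ps=np.arctan(-c[0]);u=np.array([np.sin(ps),-np.cos(ps)]);k=dt[:,:2]@u;print("yaw",ps,"along",k.min(),k.max(),"z",np.median(dt[:,2]))
    # locker side extents along u, from roof points
    r=q[q[:,0]>np.polyval(c,q[:,1])+.005];k=r[:,:2]@u;print("roof along",k.min(),k.max(),np.median(r[:,2]))
    w=(f["im"].min(2)>150)&(z>.118)&(z<.14)&(P[...,0]>.55)&(P[...,0]<.66)&(P[...,1]<.08)&(P[...,1]>-.05)
    k=P[w][:,:2]@u;print("catch along",np.percentile(k,[1,50,99]),"z",np.median(P[w][:,2]),"x",P[w][:,0].min(),P[w][:,0].max())
    kn=(z>.07)&(z<.125)&(P[...,0]<.565)&(P[...,0]>.5)&(P[...,1]<.06)&(P[...,1]>-.03);print("knob",P[kn].mean(0),kn.sum(),(P[kn][:,:2]@u).mean())
```

```text
w3 front x=-0.0855*y+0.5833 rms 0.0003
w3 back x=-0.0877*y+0.5996 rms 0.0002
w3 roof x=-0.0928*y+0.6508 rms 0.0001
yaw 0.09256516736623621 along -0.1831076687513023 0.076760351863375 z 0.1562119986224728
roof along -0.18241709825675093 0.051175451514320736 0.15932354046308597
catch along [0.01291275 0.02707628 0.04080187] z 0.12717559951643842 x 0.6002882122426659 0.6483475030197265
knob [0.55043044 0.0194272  0.10363793] 391 0.03153392770775468
w4 front x=-0.0861*y+0.5834 rms 0.0003
w4 back x=-0.0856*y+0.5993 rms 0.0003
w4 roof x=-0.0924*y+0.6507 rms 0.0001
yaw 0.09213178699566586 along -0.1841365991858125 0.07712731718157859 z 0.15633943733726322
roof along -0.1830873659928307 0.05561582624503739 0.1594480988162048
catch along [0.01274378 0.02687841 0.04068395] z 0.12728630220472584 x 0.6003177752021683 0.6486642239133178
knob [0.55047729 0.01816591 0.10377813] 388 0.032555874242869265
```

```bash
cat >> h.py <<'E'
FOOT=np.array([.5303,-.222,.0222]);H=.055   # toppled jar: foot centre, grip height on it
def grasp_init(t1,r,back=.004):
    R=tool(t1,0,r);g=FOOT-[H,0,0];return g-(.006+back)*R[:,2],R
def grasp_final(t1,yaw,r,xy,back=.004,z=.0):
    R=tool(np.pi/2-t1,yaw,r+np.pi);g=np.array([xy[0],xy[1],z+H]);return g-(.006+back)*R[:,2],R
E
python3 - <<'E'
from h import *
U=np.array([0,0,1.])
best=[]
for t1 in(.3,.4,.5,.6,.7):
  for r in(0,np.pi):
    p,R=grasp_init(t1,r);js=[inverse_kinematics(p+k*U,R) for k in(0,.05,.12)]
    print(t1,round(r,1),[None if j is None else np.round(j,2).tolist() for j in js[::2]])
    if any(j is None for j in js): continue
    for x in(.48,.54,.6):
      for y in(-.28,-.22,-.16):
        for yaw in np.arange(-1.6,1.7,.2):
          q,S=grasp_final(t1,yaw,r,(x,y));ks=[inverse_kinematics(q+k*U-b*S[:,2],S) for k,b in((0,0),(.1,0),(0,.1))]
          if any(k is None for k in ks): continue
          best.append((max(np.abs(js[2]-ks[1])),t1,r,x,y,yaw,np.round(ks[0],2).tolist()))
best.sort(key=lambda b:b[0])
for b in best[:12]:print(b)
print(len(best))
E
```

```text
0.3 0 [[1.03, 0.62, -0.76, 2.21, 1.05, 0.33, 1.01], [1.13, 0.38, -0.85, 2.14, 0.38, 0.49, 1.62]]
0.3 3.1 [[0.94, 0.57, -0.64, 2.21, 0.9, 0.26, -2.0], [0.67, 0.27, -0.28, 2.16, -0.1, 0.45, -1.08]]
0.4 0 [[1.23, 0.73, -0.99, 2.26, 1.51, 0.41, 0.64], [1.22, 0.38, -0.91, 2.19, 0.41, 0.36, 1.62]]
0.4 3.1 [[1.1, 0.63, -0.8, 2.26, 1.46, 0.26, -2.5], [0.74, 0.26, -0.33, 2.21, -0.25, 0.33, -0.91]]
0.5 0 [[1.25, 0.73, -0.97, 2.31, 1.9, 0.34, 0.29], [1.43, 0.48, -1.15, 2.24, 0.85, 0.31, 1.23]]
0.5 3.1 [[0.52, 0.5, -0.05, 2.35, 4.07, 0.25, 1.09], [1.31, 0.39, -0.97, 2.25, 0.51, 0.23, -1.6]]
0.6 0 [[0.96, 0.59, -0.54, 2.37, 3.23, 0.27, -1.09], [1.57, 0.61, -1.32, 2.29, 1.36, 0.34, 0.8]]Traceback (most recent call last):
  File "<stdin>", line 12, in <module>
ValueError: time passes only in moves, steps and waits
```

Run:
```python
from h import *
U=np.array([0,0,1.]);n=0
try:
 for t1 in(.5,.4,.6,.3):
  for x,y in((.54,-.2),(.48,-.28),(.6,-.2)):
    for yaw in(-1.2,-.8,-.4,0,.4,.8,1.2):
      for r in (0,np.pi):
        q,S=grasp_final(t1,yaw,r,(x,y));n+=1
        k=inverse_kinematics(q,S)
        if k is not None: print(t1,x,y,yaw,round(r,1),np.round(k,2).tolist())
except ValueError as e: print(n,e)
```

```text
0.5 0.54 -0.2 -1.2 0 [-0.86, 1.02, 0.91, 2.28, 1.62, 0.33, 1.6]
0.5 0.54 -0.2 -1.2 3.1 [0.1, 0.75, -0.34, 2.23, 1.71, 1.26, -1.32]
0.5 0.54 -0.2 -0.8 0 [-0.19, 0.71, 0.14, 2.44, 2.3, 1.01, 1.5]
0.5 0.54 -0.2 -0.8 3.1 [0.55, 0.85, -0.74, 2.4, 2.23, 1.45, -1.17]
0.5 0.54 -0.2 0 3.1 [1.41, 1.15, -1.16, 2.42, 2.99, 0.79, -0.34]
0.5 0.54 -0.2 0.4 0 [1.48, 1.05, -1.03, 2.25, 3.97, 0.26, 2.07]
0.5 0.54 -0.2 0.4 3.1 [1.48, 1.05, -1.03, 2.25, 3.97, 0.26, -1.07]
0.5 0.54 -0.2 0.8 0 [1.32, 0.94, -0.78, 2.03, -0.96, 0.58, 0.9]
0.5 0.54 -0.2 0.8 3.1 [1.33, 0.94, -0.79, 2.03, -0.94, 0.57, -2.26]
0.5 0.54 -0.2 1.2 0 [0.89, 0.85, -0.26, 1.82, -0.91, 1.14, 0.99]
0.5 0.54 -0.2 1.2 3.1 [0.82, 0.84, -0.16, 1.82, -0.97, 1.19, -2.1]
0.5 0.48 -0.28 -1.2 0 [-0.8, 1.18, 1.09, 2.42, 2.81, 0.31, 0.43]
0.5 0.48 -0.28 -1.2 3.1 [0.21, 0.72, -0.25, 2.36, 1.91, 1.2, -1.43]
0.5 0.48 -0.28 0 0 [1.3, 0.8, -0.63, 2.41, 3.75, 0.75, 1.95]
0.5 0.48 -0.28 0 3.1 [1.55, 0.97, -0.94, 2.4, 3.49, 0.59, -0.79]
0.5 0.48 -0.28 0.8 0 [1.34, 0.86, -0.56, 1.98, -0.94, 0.83, 0.95]
0.5 0.48 -0.28 0.8 3.1 [1.38, 0.88, -0.61, 1.98, -0.89
[... 6966 characters left out ...]
 0.6 -0.2 -0.8 3.1 [0.07, 0.85, -0.2, 2.31, 2.25, 1.39, -1.48]
0.3 0.6 -0.2 -0.4 0 [-0.14, 0.9, 0.33, 2.44, 2.91, 1.37, 1.27]
0.3 0.6 -0.2 -0.4 3.1 [0.28, 0.85, -0.16, 2.42, 2.89, 1.42, -1.48]
0.3 0.6 -0.2 0 0 [-0.39, 1.41, 1.09, 2.42, 3.37, 1.85, 0.58]
0.3 0.6 -0.2 0 3.1 [0.19, 0.88, 0.3, 2.39, 3.57, 1.46, -1.74]
0.3 0.6 -0.2 0.4 0 [-0.05, 1.18, 0.9, 2.23, 3.96, 1.92, 1.07]
0.3 0.6 -0.2 0.4 3.1 [-0.05, 1.18, 0.9, 2.23, 3.96, 1.92, -2.07]
0.3 0.6 -0.2 0.8 0 [1.5, 1.37, -1.19, 1.91, -0.27, 0.43, 0.36]
0.3 0.6 -0.2 0.8 3.1 [1.4, 1.21, -0.99, 1.91, -0.78, 0.54, -2.35]
0.3 0.6 -0.2 1.2 0 [1.11, 1.09, -0.66, 1.65, -0.71, 1.1, 0.79]
0.3 0.6 -0.2 1.2 3.1 [0.97, 1.02, -0.43, 1.66, -0.9, 1.21, -2.22]
```

```bash
sed -i 's/H=.055/H=.060/' h.py
cat > g1.py <<'E'
from h import *
U=np.array([0,0,1.]);t1=.45;xy=(.51,-.22);yaw=.8
p,R=grasp_init(t1,0);q,S=grasp_final(t1,yaw,0,xy)
fin=[inverse_kinematics(q+k*U-b*S[:,2],S) for k,b in((.1,0),(0,0),(0,.1))]
for j in fin: print(None if j is None else np.round(j,2))
assert all(j is not None for j in fin)
movep(p-.09*R[:,2]+.02*U,R);print(sense()["position"],np.round(sense()["joint_pos"],2))
move_l(p,feed=.12);s=sense();print(s["position"]-p,s["wrist_force"])
command_gripper(0.03,30);s=sense();print(s["finger_gap"],s["gripper_force"],s["wrist_force"])
move_l(p+.1*U,feed=.15);s=sense();print(s["finger_gap"],s["gripper_force"],np.round(s["joint_pos"],2),s["time_s"])
E
python3 g1.py
```

```text
[ 1.64  0.98 -1.18  2.03 -0.46  0.58  0.35]
[ 1.49  1.03 -0.91  2.04 -0.74  0.57  0.76]
[ 1.79  1.14 -1.19  1.99 -0.17  0.67  0.25]
[ 0.42714264 -0.22198194  0.13244676] [ 1.49  0.47 -1.17  2.3   0.85  0.31  1.26]
[ 1.21716671e-04 -8.60420879e-06  2.45774388e-04] [-1.35667034 -0.38146517 -0.34522863]
0.04215070298461842 31.189518911851337 [-3.05512147 -0.5291464   5.70867286]
0.04188521047268202 30.57134429443977 [ 1.43  0.55 -1.19  2.24  1.    0.4   1.09] 9.7083
```

```bash
cat > g2.py <<'E'
from h import *
U=np.array([0,0,1.]);t1=.45;xy=(.51,-.22);yaw=.8
q,S=grasp_final(t1,yaw,0,xy)
movep(q+.08*U,S);print(sense()["finger_gap"],np.round(sense()["joint_pos"],2))
move_l(q+.015*U,feed=.12);sleep(.2)
print(move_l(q-.008*U,feed=.03,until_force=3),sense()["position"]-q,sense()["wrist_force"])
shot("scene","s2");print(sense()["time_s"])
im=cv2.imread("pics/s2.png");cv2.imwrite("pics/s2c.png",cv2.resize(im[100:300,130:430],(800,533)))
E
python3 g2.py
```

```text
0.04213239437832209 [ 1.62  1.01 -1.15  2.04 -0.46  0.56  0.38]
True [0.00022148 0.00013107 0.00157926] [-0.77697758 -0.66059274  3.62839581]
12.4833
```

View pics/s2c.png

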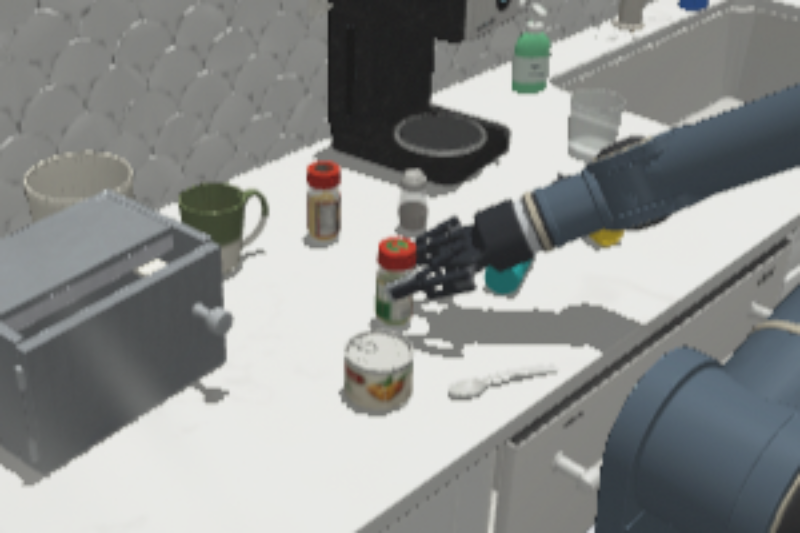

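The jar is upright at crop pixel (397,280), still held, with its foot on the worktop. Now I release it and retreat, then check the door path.

```bash
cat >> h.py <<'E'
HG=np.array([.579,.2355]);PSI=.0924
def door(th,r,n,z):
    f=PSI-th;return np.r_[HG+r*np.array([np.sin(f),-np.cos(f)])+n*np.array([np.cos(f),np.sin(f)]),z]
def dtool(th,roll,tilt=0.): return tool(tilt,PSI-th,roll)
def jar_at(P,lo,hi,zmin,zmax):
    m=(P[...,2]>zmin)&(P[...,2]<zmax)&np.all(P[...,:2]>lo,-1)&np.all(P[...,:2]<hi,-1)
    return P[m]
E
cat > g3.py <<'E'
from h import *
U=np.array([0,0,1.])
R=sense()["tcp_rot"]
command_gripper(.085);sleep(.3)
p=sense()["position"];move_l(p-.10*R[:,2],feed=.12)
move_l(p-.13*R[:,2]+.13*U,feed=.3)
for n in("top","scene"):
    im,d,_=shot(n,n+"3");q=jar_at(cloud(n,im,d),(.44,-.29),(.58,-.16),.095,.12);print(n,len(q),(q.min(0)+q.max(0))/2,q.max(0)-q.min(0),np.median(q[:,2]))
print(sense()["time_s"])
for roll in(0,np.pi):
    for th,r,z in((0,.208,.25),(0,.208,.1),(.3,.208,.1),(.7,.19,.1),(1.1,.17,.1),(1.5,.15,.1)):
        j=inverse_kinematics(door(th,r,.012,z),dtool(th,roll));print(round(roll),th,None if j is None else np.round(j,2))
E
python3 g3.py
```

```text
top 141 [ 0.51041929 -0.22033452  0.10494794] [0.04277964 0.04025939 0.01818112] 0.10756445449145713
scene 128 [ 0.5106822  -0.21837996  0.10326624] [0.04618362 0.04872817 0.01614285] 0.10690271633427978
15.0
0 0 [ 0.69  0.7  -1.27  1.66  0.69  1.31  0.96]
0 0 [ 0.59  0.81 -1.06  1.79  0.81  1.06  0.88]
0 0.3 [ 0.59  0.68 -0.99  1.94  0.72  0.93  0.6 ]
0 0.7 [ 0.45  0.53 -0.87  2.08  0.57  0.79  0.19]
0 1.1 [ 0.18  0.43 -0.69  2.14  0.43  0.7  -0.23]
0 1.5 [ 0.04  0.45 -0.69  2.11  0.43  0.72 -0.77]
3 0 [ 0.62  0.6  -1.09  1.66  0.56  1.23 -2.07]
3 0 [-0.12  0.54 -0.    1.83  0.    0.78 -1.6 ]
3 0.3 [ 0.04  0.47 -0.21  1.97  0.14  0.72 -2.04]
3 0.7 [-0.66  0.41  0.53  2.14 -0.33  0.66 -2.08]
3 1.1 [ 0.51  0.65 -1.18  2.13  0.79  0.9   2.57]
3 1.5 [ 0.37  0.68 -1.18  2.1   0.81  0.93  2.03]
```

```bash
cat > g4.py <<'E'
from h import *
command_gripper(0.0,40)
th=.006;R=dtool(th,0)
movep(door(th,.208,.026,.26),R)
move_l(door(th,.208,.026,.170),feed=.15);sleep(.2)
print("contact",move_l(door(th,.208,.026,.145),feed=.04,until_force=2),sense()["position"],sense()["wrist_force"])
move_l(door(th,.208,.026,.1375),feed=.05);s=sense();print(s["position"],s["wrist_force"])
print("door",move_l(door(th,.208,.008,.1375),feed=.04,until_force=8));s=sense();print(s["position"]-door(th,.208,0,.1375),s["wrist_force"],s["time_s"])
E
python3 g4.py
```

```text
contact True [0.62256163 0.03038164 0.14836465] [-0.89217377  0.33464801  3.82879994]
[0.6231212  0.03053702 0.13796595] [ 0.61988051 -1.09474787  6.94448192]
door False
[0.00828978 0.00023284 0.00071453] [-0.52173004 -2.18244858  5.691892  ] 19.6667
```

```bash
cat > g5.py <<'E'
from h import *
Z=.1345
s0=sense();move_l(np.r_[s0["position"][:2],Z],feed=.04);print(sense()["position"],sense()["wrist_force"])
for th in(.04,.08,.13,.18,.24,.3,.36):
    move_l(door(th,.208,.008,Z),dtool(th,0),feed=.08);s=sense();print(th,s["position"].round(4),s["wrist_force"].round(1))
    if np.hypot(*s["wrist_force"][:2])>25: print("STOP");break
print(s["time_s"]);im,d,t=shot("wrist","w5")
cv2.imwrite("pics/w5.png",im[:,:,::-1])
E
python3 g5.py
```

```text
[0.60632465 0.02860084 0.13599371] [ 0.41202807 -0.13219371  7.57243535]
0.04 [0.5986 0.0279 0.136 ] [-0.4 -2.1  9. ]
0.08 [0.5902 0.0273 0.1359] [-0.5 -2.2  8.5]
0.13 [0.5798 0.027  0.136 ] [-1.1 -1.6  9.5]
0.18 [0.5694 0.0273 0.1359] [-0.5 -2.3  9.1]
0.24 [0.5569 0.0284 0.1359] [-1.3 -2.4  9.9]
0.3 [0.5445 0.0302 0.1359] [ 0.  -2.  10.7]
0.36 [0.5322 0.0327 0.1359] [-0.5 -2.1 11.2]
21.9083
```

View pics/w5.png

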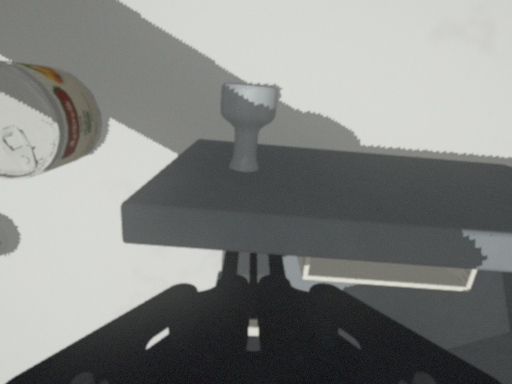

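The wrist view shows the door's top edge (125–512, y 205–265) and the knob at (248,125). The fingertips are right behind the door, and it has followed them. Next I lift off the catch and push on.

```bash
cat >> h.py <<'E'
def door_angle(P):
    q=P[(P[...,2]>.149)&(P[...,2]<.163)];v=q[:,:2]-HG;rr=np.hypot(*v.T);q=q[(rr>.03)&(rr<.27)];
    l=cv2.fitLine(q[:,:2].astype(np.float32),cv2.DIST_HUBER,0,.001,.001).ravel();d=l[:2]*np.sign((l[2:]-HG)@l[:2])
    return PSI-np.arctan2(d[0],-d[1]),len(q)
E
cat > g6.py <<'E'
from h import *
f=np.load("w5.npz");P=cloud("wrist",f["im"],f["d"],(f["p"],f["R"]));print("door angle before",door_angle(P))
Z=.162
move_l(door(.36,.208,.008,Z),feed=.1)
for th in np.arange(.42,1.56,.085):
    r=.208-.055*(th-.36)/1.2
    move_l(door(th,r,.008,Z),dtool(th,0),feed=.12);s=sense()
    if np.hypot(*s["wrist_force"][:2])>30: print("STOP",th,s["wrist_force"]);break
print(th,s["position"].round(4),s["wrist_force"].round(1),s["time_s"])
im,d,t=shot("wrist","w6");print("door angle",door_angle(cloud("wrist",im,d,t)))
E
python3 g6.py
```

```text
door angle before (np.float64(0.4031263529503599), 21312)
1.5250000000000001 [0.4271 0.206  0.162 ] [ 0.1 -0.3  0.6] 26.2917
door angle (np.float64(1.6046902462218708), 18940)
```

```bash
cat > g7.py <<'E'
from h import *
th=1.525
move_l(door(th,.153,.035,.162),feed=.15);move_l(door(th,.153,.05,.30),feed=.25)
movep([.47,-.12,.30],tool(0,0,np.pi/2 if False else 0));sleep(.1)
for n in("top","scene"):
    im,d,_=shot(n,n+"7");P=cloud(n,im,d);q=jar_at(P,(.44,-.29),(.58,-.16),.095,.12)
    print(n,len(q),(q.min(0)+q.max(0))/2,"door",door_angle(P))
im,d,t=shot("wrist","w7");P=cloud("wrist",im,d,t);q=jar_at(P,(.44,-.29),(.58,-.16),.095,.12);print("w",(q.min(0)+q.max(0))/2,q.max(0)-q.min(0),np.median(q[:,2]))
print(sense()["time_s"])
a=cv2.imread("pics/top7.png")[110:280,110:330];cv2.imwrite("pics/top7c.png",cv2.resize(a,(770,595)))
E
python3 g7.py
```

```text
top 140 [ 0.51046225 -0.21894683  0.10446276] door (np.float64(-0.9671066211727655), 2520)
scene 133 [ 0.51057852 -0.21817017  0.10328707] door (np.float64(-1.0945599113511502), 2786)
w [ 0.51021069 -0.21822693  0.10138181] [0.0441341  0.04373985 0.0127267 ] 0.10528405593973011
29.2917
```

View pics/top7c.png

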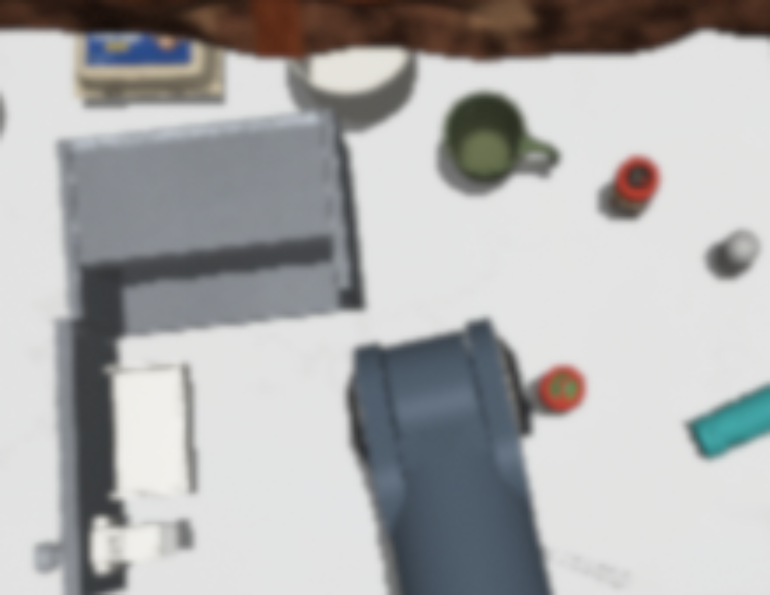

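The door stands wide open at (70,460), with the rack at (150,430) and the catch beyond it. The jar stands at (562,390), and the other things have not moved. Next I measure the rack and door, then pick the jar by its cap.

```bash
cat > g8.py <<'E'
from h import *
f=np.load("top7.npz");im=f["im"];P=cloud("top",im,f["d"]);x,y,z=P[...,0],P[...,1],P[...,2]
dt=P[(z>.148)&(z<.165)&(x>.28)&(x<.55)&(y>.15)&(y<.3)];l=cv2.fitLine(dt[:,:2].astype(np.float32),cv2.DIST_L2,0,.001,.001).ravel()
hd=l[:2]*np.sign(-l[0]);th=PSI-np.arctan2(hd[0],-hd[1]);print("door top mid",l,len(dt),"theta",th)
e=(dt[:,:2]-HG)@np.array([np.cos(PSI-th),np.sin(PSI-th)]);print("n of door top",np.percentile(e,[5,50,95]))
m=(z>.012)&(z<.075)&(x>.30)&(x<.56)&(y>.1)&(y<.23)&(im.min(2)>120);q=P[m]
f_=PSI-th;n=np.array([np.cos(f_),np.sin(f_)]);u=np.array([np.sin(f_),-np.cos(f_)])
a=(q[:,:2]-HG)@u;b=(q[:,:2]-HG)@n
k=(a<.17)&(a>.02);print("rack along",np.percentile(a[k],[1,99]),"n",np.percentile(b[k],[1,99]),"z",np.percentile(q[k][:,2],[5,50,95]),k.sum())
w=(z>.1)&(z<.14)&(im.min(2)>140)&(x<.45)&(y>.1)&(y<.24)&(x>.28);print("catch", (P[w][:,:2].mean(0)-HG)@np.c_[u,n],w.sum())
R=dtool(1.55,0);c=np.array([.5104,-.2188])
command_gripper(.085)
movep(np.r_[c,.22],R);move_l(np.r_[c,.098],feed=.12);print(sense()["wrist_force"])
command_gripper(.03,30);s=sense();print(s["finger_gap"],s["gripper_force"],s["wrist_force"],s["time_s"])
for zz in(.32,.124):
    j=inverse_kinematics(door(1.55,.1,.038,zz),R);print(None if j is None else np.round(j,2))
E
python3 g8.py
```

```text
door top mid [0.99846387 0.05540679 0.4358832  0.23175816] 419 theta 1.6077611
n of door top [-0.01246322 -0.00361471  0.00268   ]
rack along [0.03428487 0.16249613] n [0.00151067 0.07919544] z [0.02337335 0.02838162 0.05746707] 867
catch [0.20640328 0.03814282] 246
[0.23622182 0.60268778 0.12613349]
0.0437723592998476 30.36325337246126 [-0.18917157 -0.50457977  4.15368715] 32.8333
[ 0.37  0.3  -1.    1.78  0.26  1.21 -0.59]
[ 0.15  0.49 -0.76  2.    0.46  0.83 -0.76]
```

```bash
cat > g9.py <<'E'
from h import *
th=1.605;R=dtool(th,0);c=sense()["position"]
move_l([c[0],c[1],.30],feed=.25)
movep(door(th,.1,.042,.30),R);sleep(.1)
move_l(door(th,.1,.042,.145),feed=.15);sleep(.2)
print(move_l(door(th,.1,.042,.115),feed=.03,until_force=3),sense()["position"],sense()["wrist_force"],sense()["finger_gap"],sense()["time_s"])
shot("scene","s9");a=cv2.imread("pics/s9.png")[130:330,90:330];cv2.imwrite("pics/s9c.png",cv2.resize(a,(720,600)))
E
python3 g9.py
```

```text
True [0.48188133 0.18772492 0.12434753] [ 1.66571417 -1.56339985  3.34681117] 0.04360465296095915 37.475
```

View pics/s9c.png

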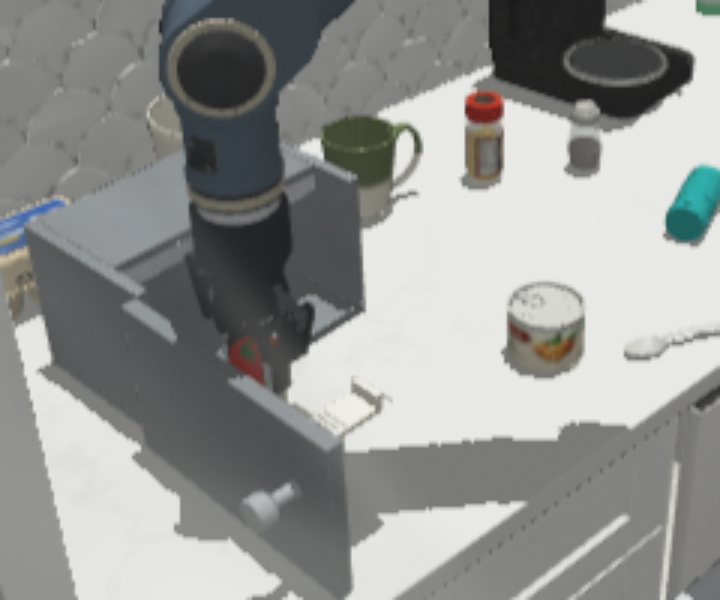

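The jar's cap is at crop pixel (245,355), inside the door, and contact came at the rack floor's height. Now I release it, retreat and check.

```bash
cat > g10.py <<'E'
from h import *
command_gripper(.07);sleep(.2)
p=sense()["position"];move_l(p+[0,0,.17],feed=.15)
movep([.47,.0,.30],dtool(1.5,0));sleep(.2)
th=1.605;f_=PSI-th;n=np.array([np.cos(f_),np.sin(f_)]);u=np.array([np.sin(f_),-np.cos(f_)])
for nm in("top","wrist"):
    im,d,t=shot(nm,nm+"10");P=cloud(nm,im,d,t)
    hs=cv2.cvtColor(im,cv2.COLOR_RGB2HSV);m=((hs[...,0]<8)|(hs[...,0]>172))&(hs[...,1]>130)&(P[...,2]>.10)&(P[...,2]<.15)&(P[...,0]>.38)&(P[...,0]<.6)&(P[...,1]>.08)&(P[...,1]<.26)
    q=P[m];k=q[q[:,2]>np.percentile(q[:,2],50)-.004]
    if len(q):print(nm,len(q),"cap centre (along,n)",((k.min(0)+k.max(0))[:2]/2-HG)@np.c_[u,n],"ext",(k.max(0)-k.min(0)).round(3),"z",np.percentile(q[:,2],[50,98]))
s=sense();print(s["time_s"],s["wrist_force"])
a=cv2.imread("pics/top10.png")[110:280,110:330];cv2.imwrite("pics/top10c.png",cv2.resize(a,(770,595)))
E
python3 g10.py
```

```text
top 36 cap centre (along,n) [0.10097269 0.03684815] ext [0.033 0.03  0.007] z [0.13398491 0.13745658]Traceback (most recent call last):
  File "g10.py", line 9, in <module>
    q=P[m];k=q[q[:,2]>np.percentile(q[:,2],50)-.004]
                      ~~~~~~~~~~~~~^^^^^^^^^^^
    return _quantile_unchecked(
        a, q, axis, out, overwrite_input, method, keepdims, weights)
    return _ureduce(a,
                    func=_quantile_ureduce_func,
    ...<5 lines>...
                    overwrite_input=overwrite_input,
                    method=method)
    r = func(a, **kwargs)
    result = _quantile(arr,
                       quantiles=q,
    ...<2 lines>...
                       out=out,
                       weights=wgt)
    slices_having_nans = np.isnan(arr[-1, ...])
                                  ~~~^^^^^^^^^
IndexError: index -1 is out of bounds for axis 0 with size 0
```

The top view puts the cap top at z 0.134, centred in the rack (0.101 m from the hinge, 0.037 m from the door's back face). The jar is standing upright and the arm is clear, so I hand the job in.

```bash
python3 -c "
from rig import *
print(sense()['time_s'],sense()['wrist_force']);print(finish_job())"
```

```text
40.4583 [ 0.24661438 -1.07815488  0.52000424]
the job is handed in; nothing more can be done
None
```

The job is handed in at about 40 s on the clock: the jar stands upright in the door rack, released, and the door is open to about 1.6 rad with the bystanders left alone; no verdict came back.

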